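# Reset the off-load tap selector of the test transformer to the red tap

### The arm

A 6-joint arm with a two-finger parallel gripper is mounted at the origin on a cart in front of the work surface, level with it; the furniture and walls round the work are solid. World frame = base frame: x ahead of the robot, y to its left, z up, the work surface at z = 0. Lengths are in m, angles in rad, forces in N, time in s.
With the tool pointing down it reaches from about 0.35 to 0.775 m from the base axis. Payload 7.3 kg.
Tool frame: the origin (TCP) lies midway between the tips of the shut fingers; the grasp point (between the pads) lies 19 mm behind it; z points along the fingers, y is the line along which they close (so a half turn about z gives the same grasp; the last joint's range is limited). The gripper opens to 92 mm and grips with 3 to 60 N. Pads are 19 mm wide; open, the fingers measure 130 mm over their backs; the gripper's body (75 mm by 190 mm) begins 47 mm behind the grasp point.
Start: joints at [0.984, 0.342, 1.524, -0, 1.275, -0.146], TCP at [0.224, 0.475, 0.227] pointing down, gripper open.
Joint ranges: [-2.53, 2.53], [-0.77, 2.02], [0.04, 2.7], [-1, 4.14], [0.28, 2.66], [-3.11, 3.11]. Speed limits (rad/s): [2.57, 2.57, 3.14, 3.14, 3.14, 3.14].

### API

Orientations are given as a unit quaternion [w, x, y, z].
In Python, from bench import get_obs, read_camera, calibration, job_done, outline_of, tip_of gives the robot as it stands.
- The arm moves only by the tool send_rows, never from a script. Its argument "rows" is a list of rows, each an object of numbers: "hand": the opening, from -1 (shut) to 1 (fully open); "x", "y", "z": the shift along the world's x, y, z in m; "yaw": the turn about the world's z in degrees. A call has 1 to 5 rows; each row shifts and turns the commanded pose from where the row before left it; what a row does not reach is not made up. A row lasts 1/12 s, in which the tool goes at most 41.7 mm and 7.16 degrees, less where a joint would pass 70% of its speed; a pose out of reach is approached as far as the arm can. A call is refused whole if a number of a shift passes 0.0417 or a number of a turn 7.16, either way. A call with a gripper value outside its range is refused whole. The fingers move at their own pace and stop on an object; "force" is the grip in N (left out, the last holds). Time passes only in rows, so rows that do not move let the fingers close. It gives the time, the measured TCP pose, the force, the opening and the grip force at its end, in the units of the state.
- get_obs(): the state, without advancing time (a new reading comes with each control period).
- read_camera(name): name is "scene" or "side" or "wrist"; returns (picture, depth): 384x512x3 uint8, blue, green, red; 384x512 float32, m along the optical axis (not along the pixel's ray), 0 where there is no reading.
- calibration(name): a dict with "fx", "fy", "cx", "cy" (pixels), "R" (3x3) and "t" (3): a world point X has camera coordinates R X + t. Camera axes: x right, y down, z forward; pixel columns grow to the right and rows downward; lengths in m; the calibration is good to about 2 mm. A picture is of the moment at which its call begins: read the wrist's pose just before it. calibration takes no time and is no camera call; for the wrist camera it gives the pose at the moment of the call.
- job_done(): hands the job in; it is judged then, once.
Trained networks look in the newest picture that a camera, given by its name, has taken for a name from the list of things; names that differ only in an ending like _2 or _b are one class to them, and where a whole thing is asked for, a point or a joint stands for the part that bears it (a point fixed in the world has none). Each returns a list of dicts, best first, with "confidence" (0 to 1); they miss things now and then, are a little off and sometimes report something else, mostly with a low value. They report only what shows in the picture. A call takes as long as a camera call.
- outline_of(thing, camera): "region" (384x512 bool, what is visible of it).
- tip_of(thing, camera): "point" ([x, y, z] in m, in the coordinates of the camera as it stood for that picture, good to about 4 mm: a listed point, or the origin of a listed thing).
The state is a dict: "t": time; "qpos": joint angles; "joint_vel": joint speeds; "joint_efforts": joint torques, N m; "tool_pos": TCP position; "eef_rot": TCP orientation; "wrist_force": force on the tool from outside, world axes, zero at the start; "moment": the same for the moment, N m; "finger_gap": finger opening in m; "grip_force": force on a finger pad.
Only numpy, scipy, OpenCV 4.12 (cv2) and the standard library are available. Lean on these libraries where they do the work, as an engineer would, in place of code of your own. Each camera call takes 0.05 s, during which the arm holds its last target. There are 200 camera calls.

### The job

The swing motor on the bench is to be run from the red-capped tap of the tapped test transformer, but the tap selector was left standing between two taps. Switch the transformer off at its rocker, then lift the selector's sprung pull knob and carry the arm the shorter way round to the red cap and let the locking dog drop fully home in its notch; the notch is rarely exactly in line with the cap, so feel for it gently and never force the dog against the ring. Only when it is locked, switch the rocker back on (white-bar end down), leaving the motor, the capacitor and the screwdriver undisturbed.

Things in the scene. Friction and masses are not known exactly. Their poses are not given: they have to be found in the camera images.
- tap_box: Tapped test transformer: blue steel box with a grey top panel, 170 (x) x 250 (y) x 80 mm high, heavy, does not move. Origin at the centre of its underside on the bench; its x points away from the operator's side (the side with four yellow and black binding posts), y to the left, z up. On the top panel: the selector dial (right) and the mains rocker (left). All parts of the top panel lower than 16 mm above it, except the selector.
- selector_axis (a point): Centre of the selector dial, on the selector's upright turning axis, at the height of the top panel (80 mm over the bench). Eight tap caps (diameter 12, 7.5 mm high) stand on a circle of 72 mm radius round it, every 45 degrees; one is red, the others grey.
- red_cap: The red tap cap, diameter 12, 7.5 mm high, fixed; origin at the centre of its foot on the top panel. The line from the selector axis to this cap is the nominal direction of the red tap. The notched steel ring (radius 40 to 56, top 8.5 mm above the panel, a notch every 45 degrees, 8 mm wide and 6 mm deep) is clamped in slots, so all its notches may be turned by up to 0.17 rad (about 8 mm at the dog) either way from the caps.
- selector (a joint): Turning angle of the selector arm in rad, anticlockwise from above positive, without stops (it does not wrap: a full turn reads 2 pi more); at 0 the arm points along the box's x. The arm swings with light friction (about 1 N at the knob) and stays where it is left. At the start it stands between the taps at 0 and 45 degrees.
- selector_tip (a point): Point of the selector arm on the axis of the pull knob, 48 mm from the selector axis, at the arm's upper face (20 mm above the top panel); moves with the arm only, not with the knob's lift.
- lock_dog (a joint): Lift of the locking dog and its pull knob in m: 0 fully home in a notch, 0.006 riding on top of the ring, 0.013 pulled up to its stop. A spring presses it down with 3.5 N when home, 5 N on the ring, 7 N fully pulled. The dog is a square-ended steel key, 6.4 mm wide along the ring, so it drops only within 0.8 mm (0.017 rad) of a notch's middle; raised 0.009 or more it passes freely over the ring. Once home it holds the arm fast.
- knob_centre (a point): Mid-height of the black pull knob on its axis; rises with the dog. The knob is an upright cylinder, diameter 21, 22 mm high (11 mm above and below this point), spinning freely about its own axis, so a gripper can keep its heading while it carries the arm round. A yellow band shows between knob and collar while the dog is not home. Below it a brass collar, diameter 18, 6 mm high, on the 15 mm wide arm; knob and collar have free space all round.
- mains_rocker (a joint): Tilt of the black rocker switch in rad: +0.20 on (its end nearer the operator's side, with the white bar, is down), -0.20 off (far end down). It stays where it is left; about 2 N on the raised end tips it.
- switch_centre (a point): Middle of the rocker's dished upper face, 8.5 mm above the top panel. The rocker is 36 mm long along the box's x and 21 mm wide; it tips about the box's y; press it 13 to 16 mm from this point along +x to switch off, along -x to switch on. The raised end stands 15 mm, the pressed half lies level 8 mm above the panel.
- swing_motor: Cream disc motor with an upright shaft, 87 x 90 x 88 mm, loose on the bench at the right of the transformer; origin under its middle. To be left alone.
- run_capacitor: White cylindrical capacitor lying on the bench at the left of the transformer, 52 x 83 x 34 mm; origin under its middle. To be left alone.
- driver_green: Screwdriver with a green handle, 21 x 145 x 21 mm, lying in front of the transformer; origin under its middle. To be left alone.

How it is judged:
By the outcome, as a careful person would: the job done as asked, in the order asked, and still so for the second after the job is handed in, with the robot touching nothing.
It also fails if it takes over 72 s, if anything falls off the work surface, if the arm or the gripper's body presses on something with over 40 N, if the wrist force passes 120 N, or if a joint passes its speed limit or range.

## Working session

There is one attempt and no reset: what is moved stays moved. The work goes in short steps, Python scripts to look and compute and a tool call to move; the robot and the scene stay as the last step left them, time stands still between calls to the robot, and variables do not carry over. Pictures are saved under pics/ and viewed, at most 10 in all, crops included, and the job is handed in when it is done.

Besides the shell and the picture viewer there is one more tool, called after ">>>" by a JSON object that holds its "op" and its "data", one argument or row to a line. send_rows: Moves the arm, as the interface text tells. Its arguments: {"type":"object","properties":{"rows":{"type":"array","items":{"type":"object","properties":{"hand":{"type":"number"},"x":{"type":"number"},"y":{"type":"number"},"z":{"type":"number"},"yaw":{"type":"number"}}}},"force":{"type":"number"}},"required":["rows"]}

```bash
mkdir -p pics; cat > h.py <<'E'
import numpy as np, cv2
from bench import *
def look(cam,things,save=None):
    p,d=read_camera(cam); c=calibration(cam); R=np.array(c["R"]);t=np.array(c["t"])
    if save: cv2.imwrite("pics/"+save,p)
    for n in things:
        for r in tip_of(n,cam)[:2]:
            print(cam,n,round(r["confidence"],2),np.round(R.T@(np.array(r["point"])-t),4))
    return p,d,c
def px(c,d,u,v,z=None):
    R=np.array(c["R"]);t=np.array(c["t"]); ray=np.array([(u-c["cx"])/c["fx"],(v-c["cy"])/c["fy"],1.])
    if z is None: return R.T@(ray*d[int(v),int(u)]-t)
    o=-R.T@t; w=R.T@ray; return o+w*(z-o[2])/w[2]
E
python3 - <<'E'
from h import *
o=get_obs();print(o["tool_pos"],o["eef_rot"],o["finger_gap"],o["wrist_force"])
T=["tap_box","selector_axis","red_cap","selector_tip","knob_centre","switch_centre","swing_motor","run_capacitor","driver_green"]
a=look("scene",T)[0]; b=look("side",T)[0]
cv2.imwrite("pics/a.png",a);cv2.imwrite("pics/b.png",b)
E
```

```text
[0.2237678  0.47447817 0.22606501] [-2.59708556e-04  2.18631247e-01  9.75807264e-01 -7.02421695e-04] 0.0917892082685219 [-0.19854553 -0.32830765  0.66044642]
scene tap_box 0.98 [ 0.5865 -0.014  -0.0043]
scene tap_box 0.54 [ 0.6772 -0.2185 -0.0021]
scene selector_axis 0.63 [ 0.607  -0.0414  0.0795]
scene red_cap 0.36 [ 0.6676 -0.0728  0.0773]
scene selector_tip 0.49 [ 0.6426 -0.0173  0.0983]
scene knob_centre 0.68 [ 0.6402 -0.0137  0.1238]
scene switch_centre 0.6 [0.558  0.063  0.0866]
scene swing_motor 0.95 [ 0.6762 -0.2185 -0.0016]
side tap_box 0.89 [ 0.5952 -0.0132  0.0019]
side selector_axis 0.84 [ 0.6    -0.0516  0.0783]
side selector_axis 0.64 [0.5603 0.0694 0.0899]
side red_cap 0.36 [ 0.6675 -0.0748  0.0771]
side selector_tip 0.78 [ 0.6413 -0.0161  0.1043]
side knob_centre 0.64 [ 0.6392 -0.0147  0.1281]
side switch_centre 0.69 [0.5588 0.0659 0.0872]
side swing_motor 0.92 [ 0.6731 -0.2178  0.0019]
side run_capacitor 0.5 [ 0.5293  0.1736 -0.0026]
side driver_green 0.69 [ 0.459  -0.0656 -0.0026]
```

View pics/a.png

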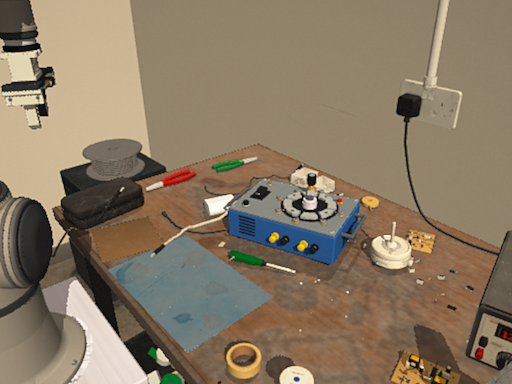

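View pics/b.png

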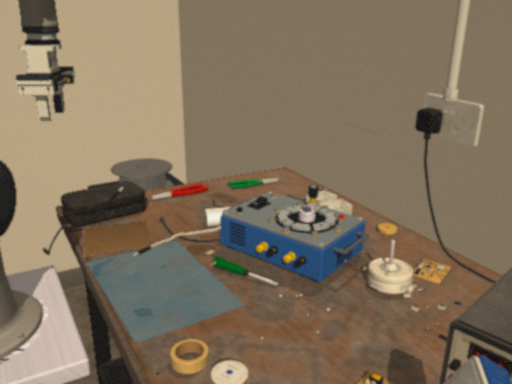

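The box stands with the knob at about (312,180) and the red cap at (340,200) in the scene view, with the rocker at the left (262,190). I'll move the wrist camera above it.

>>> {"op": "send_rows", "data": {
  "rows": [
    {"hand":-1,"z":0.03,"x":0.015,"y":-0.02},
    {"z":0.025,"x":0.02,"y":-0.025},
    {"z":0.02,"x":0.022,"y":-0.028},
    {"z":0.015,"x":0.022,"y":-0.03},
    {"x":0.022,"y":-0.033}
  ]
}}

```text
invalid input at $.rows[0]: expected keys hand, x, y, z, yaw
```

>>> {"op": "send_rows", "data": {
  "rows": [
    {"x":0.022,"y":-0.034},
    {"x":0.022,"y":-0.034},
    {"x":0.022,"y":-0.034},
    {"x":0.022,"y":-0.034},
    {"x":0.022,"y":-0.034}
  ]
}}

```text
invalid input at $.rows[0]: expected keys hand, x, y, z, yaw
```

>>> {"op": "send_rows", "data": {
  "rows": [
    {"x":0.022,"y":-0.034},
    {"x":0.022,"y":-0.034},
    {"x":0.022,"y":-0.034},
    {"x":0.022,"y":-0.034},
    {"x":0.0,"y":0}
  ]
}}

```text
invalid input at $.rows[0]: expected keys hand, x, y, z, yaw
```

```bash
python3 - <<'E'
from h import *
o=get_obs();print(o["t"],o["tool_pos"],o["eef_rot"],o["finger_gap"])
T=["tap_box","selector_axis","red_cap","selector_tip","knob_centre","switch_centre"]
p,d,c=look("wrist",T,"w1.png"); print(-np.array(c["R"]).T@c["t"],c["R"],c["fx"])
E
```

```text
1.0 [0.22398834 0.47482821 0.22674929] [2.05442547e-05 2.18624870e-01 9.75808979e-01 5.18795637e-05] 0.09140110013501193
[0.15730297 0.50590653 0.38335422] [[ 4.26706614e-01  9.04389814e-01  7.27216933e-04]
 [ 8.69029562e-01 -4.10245423e-01  2.76561589e-01]
 [ 2.50417822e-01 -1.17378686e-01 -9.60995920e-01]] 286.26043097928596
```

View pics/w1.png

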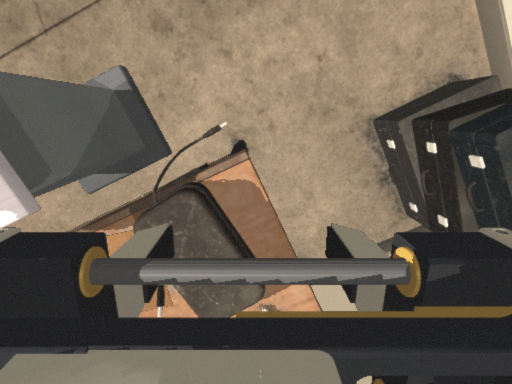

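All keys are required in each row, so I'll resend. The wrist picture shows only the surroundings of the start pose.

>>> {"op": "send_rows", "data": {
  "rows": [
    {"hand":-1,"x":0.015,"y":-0.02,"z":0.03,"yaw":6.3},
    {"hand":-1,"x":0.02,"y":-0.025,"z":0.025,"yaw":6.3},
    {"hand":-1,"x":0.025,"y":-0.025,"z":0.02,"yaw":6.3},
    {"hand":-1,"x":0.025,"y":-0.028,"z":0.015,"yaw":6.3},
    {"hand":-1,"x":0.026,"y":-0.03,"z":0.01,"yaw":0}
  ]
}}

```text
t: 1.77
tool_pos: [0.3354, 0.3468, 0.3284]
eef_rot: [0.001, -0.002, 1.0, 0.001]
wrist_force: [0.5, -0.5, -0.2]
finger_gap: 0.0632
grip_force: 0.0
```

>>> {"op": "send_rows", "data": {
  "rows": [
    {"hand":-1,"x":0.026,"y":-0.03,"z":0,"yaw":0},
    {"hand":-1,"x":0.026,"y":-0.03,"z":0,"yaw":0},
    {"hand":-1,"x":0.026,"y":-0.03,"z":0,"yaw":0},
    {"hand":-1,"x":0.026,"y":-0.03,"z":0,"yaw":0},
    {"hand":-1,"x":0.026,"y":-0.03,"z":0,"yaw":0}
  ]
}}

```text
t: 2.18
tool_pos: [0.4654, 0.1957, 0.3266]
eef_rot: [0.0, 0.002, 1.0, 0.0]
wrist_force: [0.9, 0.5, 1.2]
finger_gap: 0.03
grip_force: 0.0
```

>>> {"op": "send_rows", "data": {
  "rows": [
    {"hand":-1,"x":0.026,"y":-0.03,"z":0,"yaw":0},
    {"hand":-1,"x":0.026,"y":-0.03,"z":0,"yaw":0},
    {"hand":-1,"x":0.026,"y":-0.03,"z":0,"yaw":0},
    {"hand":-1,"x":0.026,"y":-0.03,"z":0,"yaw":0},
    {"hand":-1,"x":0.026,"y":-0.03,"z":0,"yaw":0}
  ]
}}

```text
t: 2.6
tool_pos: [0.5954, 0.0457, 0.3264]
eef_rot: [0.0, 0.002, 1.0, 0.0]
wrist_force: [0.2, 0.8, 0.4]
finger_gap: 0.0011
grip_force: 0.0
```

>>> {"op": "send_rows", "data": {
  "rows": [
    {"hand":-1,"x":0.026,"y":-0.03,"z":0,"yaw":0},
    {"hand":-1,"x":0.026,"y":-0.02,"z":0,"yaw":0},
    {"hand":-1,"x":0,"y":0,"z":0,"yaw":0},
    {"hand":-1,"x":0,"y":0,"z":0,"yaw":0}
  ]
}}

```text
t: 2.93
tool_pos: [0.6472, -0.0041, 0.3246]
eef_rot: [-0.001, 0.003, 1.0, 0.0]
wrist_force: [-1.0, 0.4, 0.7]
finger_gap: 0.0004
grip_force: 0.0
```

```bash
python3 - <<'E'
from h import *
o=get_obs();print(o["t"],o["tool_pos"],o["eef_rot"],o["finger_gap"],o["wrist_force"])
T=["tap_box","selector_axis","red_cap","selector_tip","knob_centre","switch_centre"]
p,d,c=look("wrist",T,"w2.png"); np.savez("w2.npz",d=d,**c)
E
```

```text
2.9333 [ 0.64717628 -0.00409586  0.32457718] [-1.21866382e-03  2.90113640e-03  9.99995019e-01  2.47452923e-04] 0.000406484511489888 [-0.96341624  0.43195461  0.69816207]
wrist tap_box 0.97 [ 5.964e-01 -1.500e-02 -5.000e-04]
wrist selector_axis 0.86 [ 0.6054 -0.0465  0.0804]
wrist red_cap 0.61 [ 0.6743 -0.0773  0.0803]
wrist red_cap 0.47 [ 0.6762 -0.2222 -0.0018]
wrist selector_tip 0.55 [ 0.642  -0.021   0.0989]
wrist knob_centre 0.56 [ 0.641  -0.0157  0.1257]
```

View pics/w2.png

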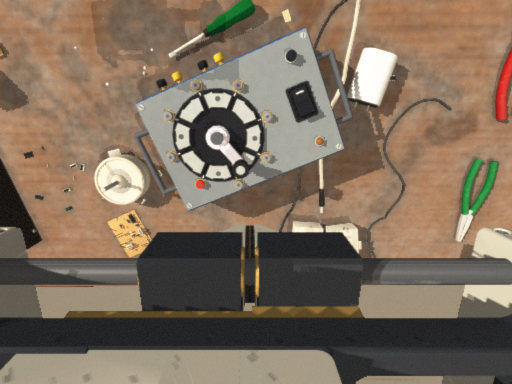

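The view shows the box turned about 20°, red cap at (201,184), knob at (240,170), rocker centre near (302,101), hub at (217,137). Let me enlarge to get precise pixels.

```bash
python3 - <<'E'
from h import *
z=np.load("w2.npz"); c={k:z[k] for k in z.files}; d=c["d"]; p=cv2.imread("pics/w2.png")
f=lambda u,v,h: px(c,d,u,v,h)
for u,v in [(137,101),(305,30),(342,147),(189,208)]: print("corner",f(u,v,.08).round(4))
hsv=cv2.cvtColor(p,cv2.COLOR_BGR2HSV)
m=((hsv[...,0]<8)|(hsv[...,0]>172))&(hsv[...,1]>150)&(hsv[...,2]>120); m[:,300:]=0
n,l,s,ce=cv2.connectedComponentsWithStats(m.astype(np.uint8)); i=1+s[1:,4].argmax(); print("red",s[i],ce[i],f(*ce[i],.0865).round(4))
caps=[(201,184),(240,182),(266,157),(266,116),(239,86),(197,86),(168,116),(168,155)]
C=np.array([f(u,v,.0865) for u,v in caps])[:,:2]; print("mean",C.mean(0),np.linalg.norm(C-C.mean(0),axis=1).round(4))
a=np.degrees(np.unwrap(np.arctan2(*(C-C.mean(0)).T[::-1]))); print(a.round(1))
print("knob",f(240,170,.14),"rock",f(302,101,.088))
cv2.imwrite("pics/w2c.png",cv2.resize(p[60:210,130:330],None,fx=4,fy=4,interpolation=cv2.INTER_CUBIC))
E
```

```text
corner [ 0.5587 -0.1532  0.08  ]
corner [0.4747 0.0673 0.08  ]
corner [0.621  0.1262 0.08  ]
corner [ 0.71   -0.0931  0.08  ]
red [196 180   8   9  53] [199.52830189 184.03773585] [ 0.6718 -0.0744  0.0865]
mean [ 0.60539349 -0.04559194] [0.0716 0.0699 0.0712 0.07   0.0708 0.0694 0.0714 0.0745]
[-21.9  24.4  66.7 112.4 155.6 201.3 247.5 289.4]
knob [ 0.64110907 -0.01472434  0.14      ] rock [0.55989019 0.06606133 0.088     ]
```

View pics/w2c.png

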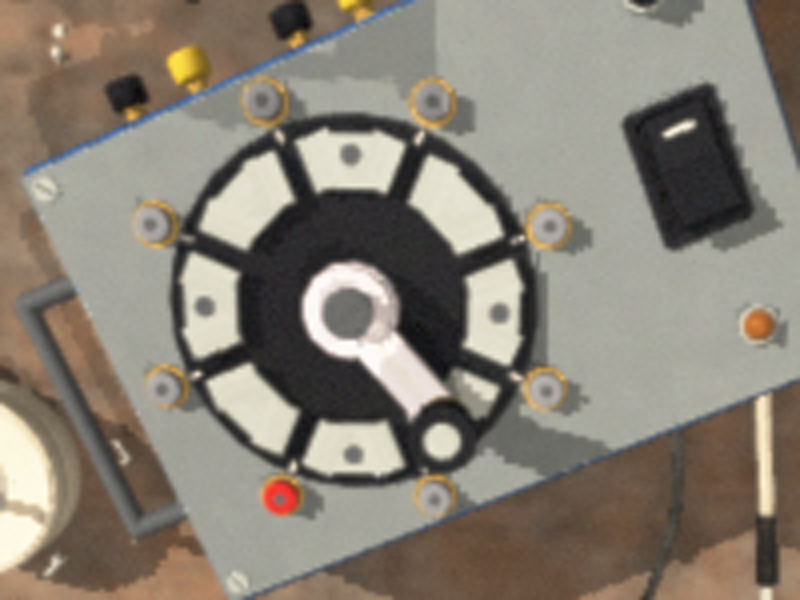

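The crop shows dark notches nearly in line with the caps, with red at crop (281,496) and the arm about 19° anticlockwise of the 0° cap. I'll measure the notch offset with a polar unwrap while moving above the rocker's far end.

```bash
python3 - <<'E'
from h import *
z=np.load("w2.npz"); c={k:z[k] for k in z.files}; p=cv2.cvtColor(cv2.imread("pics/w2.png"),cv2.COLOR_BGR2GRAY)
A=np.array([.6054,-.046])
th=np.radians(np.arange(0,360,.25))
def prof(A,r,h):
    X=np.stack([A[0]+r*np.cos(th),A[1]+r*np.sin(th),np.full_like(th,h)])
    q=c["R"]@X+c["t"][:,None]
    return cv2.remap(p,(q[0]/q[2]*c["fx"]+c["cx"]).astype(np.float32)[None],(q[1]/q[2]*c["fy"]+c["cy"]).astype(np.float32)[None],cv2.INTER_LINEAR)[0].astype(float)
from scipy.optimize import minimize
# ring centre: the outer/inner bright boundary
def cost(a): return prof(a,.059,.0885).mean()*0-sum(prof(a,r,.0885).mean() for r in(.043,.046,.05,.053))+sum(prof(a,r,.0885).mean() for r in(.037,.0385,.0575,.059))
b=minimize(cost,A,method="Nelder-Mead",options=dict(initial_simplex=[A,A+[.004,0],A+[0,.004]])); print("ring centre",b.x)
for ctr in (A,b.x):
  P=sum(prof(ctr,r,.0885) for r in(.044,.047,.050,.053))/4
  D=P<P.mean()*.75
  n,l=cv2.connectedComponents(np.r_[D,D][None].astype(np.uint8))
  print([(round(float(np.where(l[0]==i)[0].mean()/4),1),round((l[0]==i).sum()/4,1)) for i in range(1,n)])
E
```

```text
ring centre [ 0.60578025 -0.04612345]
[(22.9, np.float64(13.5)), (43.5, np.float64(14.2)), (65.4, np.float64(8.5)), (110.6, np.float64(8.5)), (156.0, np.float64(8.8)), (201.4, np.float64(8.5)), (246.5, np.float64(8.8)), (291.4, np.float64(8.5)), (336.0, np.float64(8.8)), (382.9, np.float64(13.5)), (403.5, np.float64(14.2)), (425.4, np.float64(8.5)), (470.6, np.float64(8.5)), (516.0, np.float64(8.8)), (561.4, np.float64(8.5)), (606.5, np.float64(8.8)), (651.4, np.float64(8.5)), (696.0, np.float64(8.8))]
[(23.1, np.float64(13.0)), (44.0, np.float64(13.8)), (65.9, np.float64(8.5)), (111.0, np.float64(8.8)), (156.0, np.float64(8.8)), (201.1, np.float64(8.5)), (246.0, np.float64(8.8)), (291.0, np.float64(8.8)), (335.9, np.float64(9.0)), (383.1, np.float64(13.0)), (404.0, np.float64(13.8)), (425.9, np.float64(8.5)), (471.0, np.float64(8.8)), (516.0, np.float64(8.8)), (561.1, np.float64(8.5)), (606.0, np.float64(8.8)), (651.0, np.float64(8.8)), (695.9, np.float64(9.0))]
```

>>> {"op": "send_rows", "data": {
  "rows": [
    {"hand":-1,"x":-0.018,"y":0.018,"z":-0.03,"yaw":0},
    {"hand":-1,"x":-0.018,"y":0.018,"z":-0.03,"yaw":0},
    {"hand":-1,"x":-0.018,"y":0.018,"z":-0.03,"yaw":0},
    {"hand":-1,"x":-0.018,"y":0.018,"z":-0.03,"yaw":0},
    {"hand":-1,"x":-0.0015,"y":0.003,"z":-0.03,"yaw":0}
  ]
}}

```text
t: 3.7
tool_pos: [0.5697, 0.0757, 0.1762]
eef_rot: [-0.0, 0.0, 1.0, 0.001]
wrist_force: [1.6, 1.1, 0.9]
finger_gap: 0.0004
grip_force: 0.0
```

>>> {"op": "send_rows", "data": {
  "rows": [
    {"hand":-1,"x":0,"y":0,"z":-0.03,"yaw":0},
    {"hand":-1,"x":0,"y":0,"z":-0.03,"yaw":0},
    {"hand":-1,"x":0,"y":0,"z":0,"yaw":0},
    {"hand":-1,"x":0,"y":0,"z":0,"yaw":0}
  ]
}}

```text
t: 4.03
tool_pos: [0.5722, 0.0729, 0.1162]
eef_rot: [-0.001, 0.001, 1.0, 0.0]
wrist_force: [1.3, 0.1, 0.6]
finger_gap: 0.0005
grip_force: 0.0
```

Notches fit at 21°+45k° very consistently, so the red notch lies at −24.0° world around axis (0.6058, −0.0461). Now press the rocker off.

>>> {"op": "send_rows", "data": {
  "rows": [
    {"hand":-1,"x":0.001,"y":-0.001,"z":-0.01,"yaw":0},
    {"hand":-1,"x":0,"y":0,"z":-0.008,"yaw":0},
    {"hand":-1,"x":0,"y":0,"z":-0.003,"yaw":0},
    {"hand":-1,"x":0,"y":0,"z":-0.002,"yaw":0},
    {"hand":-1,"x":0,"y":0,"z":0,"yaw":0}
  ]
}}

```text
t: 4.45
tool_pos: [0.5748, 0.0715, 0.094]
eef_rot: [0.001, 0.002, 1.0, 0.0]
wrist_force: [1.1, 0.1, 0.2]
finger_gap: 0.0005
grip_force: 0.5
```

>>> {"op": "send_rows", "data": {
  "rows": [
    {"hand":-1,"x":0,"y":0,"z":-0.002,"yaw":0},
    {"hand":-1,"x":0,"y":0,"z":0,"yaw":0},
    {"hand":-1,"x":0,"y":0,"z":-0.002,"yaw":0},
    {"hand":-1,"x":0,"y":0,"z":0,"yaw":0}
  ]
}}

```text
t: 4.78
tool_pos: [0.5741, 0.0714, 0.0895]
eef_rot: [0.0, 0.002, 1.0, 0.0]
wrist_force: [1.6, 0.0, 1.3]
finger_gap: 0.0004
grip_force: 1.1
```

>>> {"op": "send_rows", "data": {
  "rows": [
    {"hand":-1,"x":0,"y":0,"z":-0.001,"yaw":0},
    {"hand":-1,"x":0,"y":0,"z":-0.001,"yaw":0},
    {"hand":-1,"x":0,"y":0,"z":0,"yaw":0}
  ]
}}

```text
t: 5.03
tool_pos: [0.5742, 0.0715, 0.0885]
eef_rot: [0.0, 0.002, 1.0, 0.0]
wrist_force: [-0.4, 0.5, 9.6]
finger_gap: 0.0004
grip_force: 4.8
```

Firm stop at 8.5 mm with about 10 N. Retreat and verify.

>>> {"op": "send_rows", "data": {
  "rows": [
    {"hand":-1,"x":0,"y":0,"z":0.03,"yaw":0},
    {"hand":-1,"x":0,"y":0,"z":0.035,"yaw":0},
    {"hand":-0.2,"x":0.01,"y":-0.01,"z":0.035,"yaw":0},
    {"hand":-0.2,"x":0.02,"y":-0.02,"z":0.03,"yaw":0},
    {"hand":-0.2,"x":0.02,"y":-0.02,"z":0.02,"yaw":0}
  ]
}}

```text
t: 5.45
tool_pos: [0.6242, 0.0215, 0.2408]
eef_rot: [0.001, 0.001, 1.0, -0.0]
wrist_force: [1.4, -0.3, -0.1]
finger_gap: 0.016
grip_force: 0.0
```

>>> {"op": "send_rows", "data": {
  "rows": [
    {"hand":-0.2,"x":0.02,"y":-0.02,"z":0.02,"yaw":0},
    {"hand":-0.2,"x":0,"y":0,"z":0,"yaw":0},
    {"hand":-0.2,"x":0,"y":0,"z":0,"yaw":0}
  ]
}}

```text
t: 5.7
tool_pos: [0.6441, 0.0003, 0.257]
eef_rot: [-0.0, 0.003, 1.0, 0.0]
wrist_force: [-0.9, 0.2, -1.0]
finger_gap: 0.0345
grip_force: 0.0
```

```bash
python3 - <<'E'
from h import *
o=get_obs();print(o["t"],o["tool_pos"],o["finger_gap"])
T=["selector_axis","selector_tip","knob_centre","switch_centre"]
p,d,c=look("wrist",T); np.savez("w3.npz",d=d,p=p,**c)
R=np.array(c["R"]);t=np.array(c["t"])
q=R@np.array([.59,0.0,.09])+t; u,v=int(q[0]/q[2]*c["fx"]+c["cx"]),int(q[1]/q[2]*c["fy"]+c["cy"])
u0,v0=max(u-150,0),max(v-110,0); print(u0,v0)
cv2.imwrite("pics/w3.png",cv2.resize(p[v0:v0+220,u0:u0+300],None,fx=2.6,fy=2.6,interpolation=cv2.INTER_CUBIC))
# depth profile along rocker
for s in np.arange(-.018,.019,.006):
    q=R@np.array([.560+s*.927,.066+s*.375,.09])+t; u,v=q[0]/q[2]*c["fx"]+c["cx"],q[1]/q[2]*c["fy"]+c["cy"]
    print(round(s,3),px(c,d,u,v).round(4))
E
```

```text
5.7 [6.44146164e-01 3.17477223e-04 2.57018860e-01] 0.034480784096134406
wrist selector_axis 0.92 [ 0.6075 -0.0467  0.0782]
wrist selector_tip 0.69 [ 0.6401 -0.0198  0.0978]
wrist knob_centre 0.96 [ 0.6376 -0.014   0.1241]
wrist switch_centre 0.61 [ 0.6049 -0.0475  0.0778]
98 21
-0.018 [0.5432 0.0595 0.0887]
-0.012 [0.549  0.0613 0.0913]
-0.006 [0.5544 0.064  0.0885]
0.0 [0.5599 0.0669 0.0854]
0.006 [0.5655 0.0689 0.0868]
0.012 [0.5711 0.0711 0.0872]
0.018 [0.5767 0.0734 0.0871]
```

View pics/w3.png

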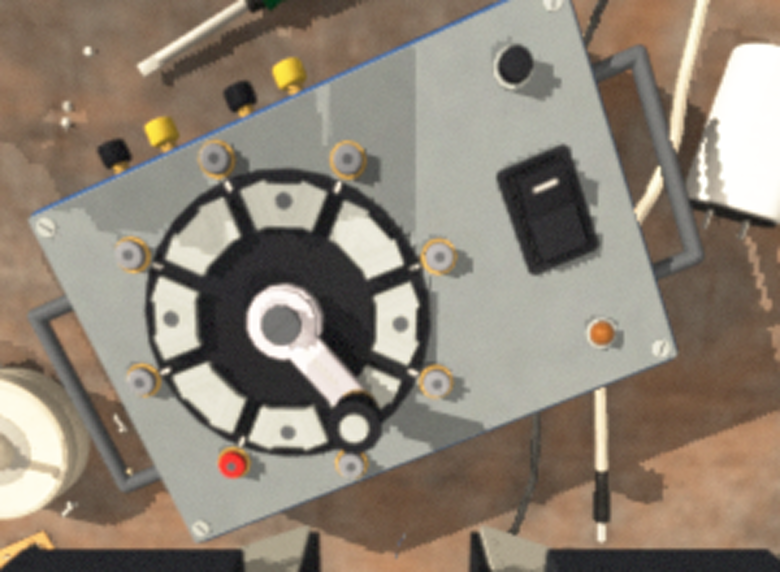

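Rocker is now off: near end raised (91 mm), far half flat at 87 mm. The knob top is at crop (354,427); the motor, capacitor and screwdriver look untouched. Refine knob, axis and notch.

```bash
python3 - <<'E'
from h import *
from scipy.optimize import minimize
z=np.load("w3.npz"); c={k:z[k] for k in z.files}; p=cv2.cvtColor(z["p"],cv2.COLOR_BGR2GRAY)
th=np.radians(np.arange(0,360,.25))
def prof(A,r,h=.0885):
    q=c["R"]@np.stack([A[0]+r*np.cos(th),A[1]+r*np.sin(th),np.full_like(th,h)])+c["t"][:,None]
    return cv2.remap(p,(q[0]/q[2]*c["fx"]+c["cx"]).astype(np.float32)[None],(q[1]/q[2]*c["fy"]+c["cy"]).astype(np.float32)[None],cv2.INTER_LINEAR)[0].astype(float)
A=np.array([.6058,-.0461])
cost=lambda a:-sum(prof(a,r).mean() for r in(.043,.046,.05,.053))+sum(prof(a,r).mean() for r in(.037,.0385,.0575,.059))
b=minimize(cost,A,method="Nelder-Mead",options=dict(initial_simplex=[A,A+[.004,0],A+[0,.004]])).x; print("ring centre",b)
P=sum(prof(b,r) for r in(.044,.047,.050,.053))/4; D=P<P.mean()*.75
n,l=cv2.connectedComponents(D[None].astype(np.uint8)); print([(round(np.where(l[0]==i)[0].mean()/4,1),(l[0]==i).sum()/4) for i in range(1,n)])
k=px(c,c["d"],234.2,185.2); print("knob depth",k); k=px(c,c["d"],234.2,185.2,.135)[:2]; print("knob",k,np.linalg.norm(k-b),np.degrees(np.arctan2(*(k-b)[::-1])))
for a in (-24,): print(b+.048*np.array([np.cos(np.radians(a)),np.sin(np.radians(a))]))
E
```

```text
ring centre [ 0.60431557 -0.04583836]
[(np.float64(22.5), np.float64(11.75)), (np.float64(41.0), np.float64(16.75)), (np.float64(65.8), np.float64(8.25)), (np.float64(111.1), np.float64(8.5)), (np.float64(156.1), np.float64(9.0)), (np.float64(201.1), np.float64(9.0)), (np.float64(246.0), np.float64(8.25)), (np.float64(290.8), np.float64(8.25)), (np.float64(335.8), np.float64(8.75))]
knob depth [ 0.64056147 -0.01445331  0.13315995]
knob [ 0.64009596 -0.01435216] 0.04766148535827239 41.347283445499855
[ 0.64816575 -0.06536172]
```

>>> {"op": "send_rows", "data": {
  "rows": [
    {"hand":0,"x":-0.004,"y":-0.0147,"z":-0.02,"yaw":0},
    {"hand":0,"x":0,"y":0,"z":-0.03,"yaw":0},
    {"hand":0,"x":0,"y":0,"z":-0.03,"yaw":0},
    {"hand":0,"x":0,"y":0,"z":-0.02,"yaw":0},
    {"hand":0,"x":0,"y":0,"z":0,"yaw":0}
  ]
}}

```text
t: 6.37
tool_pos: [0.6365, -0.0122, 0.1519]
eef_rot: [-0.005, 0.001, 1.0, 0.001]
wrist_force: [-0.6, -0.3, -1.5]
finger_gap: 0.0459
grip_force: 0.0
```

>>> {"op": "send_rows", "data": {
  "rows": [
    {"hand":0,"x":0,"y":0,"z":-0.02,"yaw":0},
    {"hand":0,"x":0,"y":0,"z":-0.02,"yaw":0},
    {"hand":0,"x":0,"y":0,"z":-0.01,"yaw":0},
    {"hand":0,"x":0,"y":0,"z":0,"yaw":0},
    {"hand":0,"x":0,"y":0,"z":0,"yaw":0}
  ]
}}

```text
t: 6.78
tool_pos: [0.6402, -0.013, 0.1082]
eef_rot: [0.0, 0.001, 1.0, 0.0]
wrist_force: [0.2, 0.4, 0.5]
finger_gap: 0.0464
grip_force: 0.0
```

>>> {"op": "send_rows", "data": {
  "force": 20,
  "rows": [
    {"hand":0,"x":0,"y":-0.001,"z":-0.002,"yaw":0},
    {"hand":-1,"x":0,"y":0,"z":0,"yaw":0},
    {"hand":-1,"x":0,"y":0,"z":0,"yaw":0},
    {"hand":-1,"x":0,"y":0,"z":0,"yaw":0},
    {"hand":-1,"x":0,"y":0,"z":0,"yaw":0}
  ]
}}

```text
t: 7.2
tool_pos: [0.6402, -0.0143, 0.1059]
eef_rot: [0.0, 0.002, 1.0, -0.0]
wrist_force: [0.0, -1.7, 0.6]
finger_gap: 0.0237
grip_force: 1.3
```

>>> {"op": "send_rows", "data": {
  "rows": [
    {"hand":-1,"x":0,"y":0,"z":0,"yaw":0},
    {"hand":-1,"x":0,"y":0,"z":0,"yaw":0}
  ]
}}

```text
t: 7.37
tool_pos: [0.6401, -0.0149, 0.1059]
eef_rot: [0.0, 0.002, 1.0, -0.0]
wrist_force: [-1.1, -2.8, 2.5]
finger_gap: 0.0203
grip_force: 20.0
```

>>> {"op": "send_rows", "data": {
  "rows": [
    {"hand":-1,"x":0,"y":0,"z":0.0015,"yaw":0},
    {"hand":-1,"x":0,"y":0,"z":0.0015,"yaw":0},
    {"hand":-1,"x":0,"y":0,"z":0.0015,"yaw":0},
    {"hand":-1,"x":0,"y":0,"z":0,"yaw":0},
    {"hand":-1,"x":0,"y":0,"z":0,"yaw":0}
  ]
}}

```text
t: 7.78
tool_pos: [0.6392, -0.0141, 0.1091]
eef_rot: [-0.001, 0.002, 1.0, 0.0]
wrist_force: [-1.8, -1.6, -6.6]
finger_gap: 0.0208
grip_force: 20.0
```

>>> {"op": "send_rows", "data": {
  "rows": [
    {"hand":-1,"x":0,"y":0,"z":0.0012,"yaw":0},
    {"hand":-1,"x":0.0028,"y":-0.0039,"z":0,"yaw":0},
    {"hand":-1,"x":0.0029,"y":-0.0039,"z":0,"yaw":0},
    {"hand":-1,"x":0.0021,"y":-0.0046,"z":0,"yaw":0},
    {"hand":-1,"x":0.002,"y":-0.0046,"z":0,"yaw":0}
  ]
}}

```text
t: 8.2
tool_pos: [0.6499, -0.0315, 0.1109]
eef_rot: [-0.0, 0.002, 1.0, 0.0]
wrist_force: [-3.5, 0.5, -6.7]
finger_gap: 0.0208
grip_force: 20.0
```

>>> {"op": "send_rows", "data": {
  "rows": [
    {"hand":-1,"x":0.001,"y":-0.005,"z":0,"yaw":0},
    {"hand":-1,"x":0.0006,"y":-0.0048,"z":0,"yaw":0},
    {"hand":-1,"x":0,"y":-0.005,"z":0,"yaw":0},
    {"hand":-1,"x":0,"y":-0.005,"z":0,"yaw":0},
    {"hand":-1,"x":0,"y":0,"z":0,"yaw":0}
  ]
}}

```text
t: 8.62
tool_pos: [0.652, -0.0525, 0.1115]
eef_rot: [0.001, 0.002, 1.0, -0.0]
wrist_force: [3.2, -1.8, -7.3]
finger_gap: 0.0204
grip_force: 20.0
```

>>> {"op": "send_rows", "data": {
  "rows": [
    {"hand":-1,"x":-0.0005,"y":-0.004,"z":0,"yaw":0},
    {"hand":-1,"x":-0.001,"y":-0.004,"z":0,"yaw":0},
    {"hand":-1,"x":-0.001,"y":-0.003,"z":0,"yaw":0},
    {"hand":-1,"x":-0.0008,"y":-0.0015,"z":0,"yaw":0},
    {"hand":-1,"x":0,"y":0,"z":0,"yaw":0}
  ]
}}

```text
t: 9.03
tool_pos: [0.6489, -0.0648, 0.1116]
eef_rot: [0.001, 0.002, 1.0, -0.001]
wrist_force: [5.5, -2.5, -7.6]
finger_gap: 0.0206
grip_force: 20.0
```

>>> {"op": "send_rows", "data": {
  "rows": [
    {"hand":-1,"x":0,"y":0,"z":0,"yaw":0},
    {"hand":-1,"x":0,"y":0,"z":0,"yaw":0}
  ]
}}

```text
t: 9.2
tool_pos: [0.6489, -0.0648, 0.1117]
eef_rot: [0.001, 0.002, 1.0, -0.001]
wrist_force: [4.9, -2.9, -6.8]
finger_gap: 0.0208
grip_force: 20.0
```

```bash
python3 - <<'E'
from h import *
o=get_obs();print(o["t"],o["tool_pos"],o["wrist_force"])
for cam in("wrist","scene","side"): look(cam,["selector_axis","selector_tip","knob_centre"])
o=get_obs();print(o["tool_pos"],o["wrist_force"])
E
```

```text
9.2 [ 0.64888756 -0.06477025  0.1116695 ] [ 4.92312762 -2.87606859 -6.84727598]
wrist selector_axis 0.76 [ 0.6092 -0.0487  0.0778]
wrist selector_tip 0.68 [ 0.677  -0.2228 -0.0025]
wrist selector_tip 0.59 [ 0.6506 -0.0712  0.1003]
wrist knob_centre 0.83 [ 0.6477 -0.0656  0.1291]
scene selector_axis 0.66 [ 0.6088 -0.0445  0.0745]
scene selector_tip 0.66 [ 0.6494 -0.0689  0.0986]
scene knob_centre 0.5 [ 0.6474 -0.0627  0.13  ]
side selector_axis 0.65 [ 0.5988 -0.049   0.0793]
side selector_tip 0.79 [ 0.6507 -0.0676  0.1029]
side knob_centre 0.65 [ 0.6472 -0.064   0.1288]
[ 0.64888551 -0.06474502  0.11164016] [ 5.50848585 -3.49354853 -7.68274259]
```

Radial force shows the path is slightly inside the true circle; correct outward, trim toward −24°, and lower gently.

>>> {"op": "send_rows", "data": {
  "rows": [
    {"hand":-1,"x":0.0006,"y":-0.001,"z":0,"yaw":0},
    {"hand":-1,"x":0,"y":0,"z":-0.002,"yaw":0},
    {"hand":-1,"x":0,"y":0,"z":-0.002,"yaw":0},
    {"hand":-1,"x":0,"y":0,"z":0,"yaw":0},
    {"hand":-1,"x":0,"y":0,"z":0,"yaw":0}
  ]
}}

```text
t: 10.22
tool_pos: [0.6488, -0.065, 0.1071]
eef_rot: [0.0, 0.002, 1.0, -0.0]
wrist_force: [3.6, -2.6, -5.9]
finger_gap: 0.0209
grip_force: 20.0
```

>>> {"op": "send_rows", "data": {
  "rows": [
    {"hand":-1,"x":0.0002,"y":-0.0007,"z":0,"yaw":0},
    {"hand":-1,"x":0,"y":0,"z":-0.001,"yaw":0},
    {"hand":-1,"x":0,"y":0,"z":0,"yaw":0},
    {"hand":-1,"x":0,"y":0,"z":-0.001,"yaw":0},
    {"hand":-1,"x":0,"y":0,"z":0,"yaw":0}
  ]
}}

```text
t: 10.63
tool_pos: [0.6489, -0.0651, 0.1057]
eef_rot: [0.0, 0.002, 1.0, 0.0]
wrist_force: [1.3, 0.0, -1.5]
finger_gap: 0.0206
grip_force: 20.0
```

Riding on the ring (lift force fell to 1.5 N). Feel along, clockwise first.

>>> {"op": "send_rows", "data": {
  "rows": [
    {"hand":-1,"x":-0.0002,"y":-0.0005,"z":0,"yaw":0},
    {"hand":-1,"x":0,"y":0,"z":0,"yaw":0}
  ]
}}

```text
t: 10.8
tool_pos: [0.6489, -0.0653, 0.1056]
eef_rot: [0.0, 0.002, 1.0, 0.0]
wrist_force: [2.9, 1.8, -0.8]
finger_gap: 0.0204
grip_force: 20.0
```

>>> {"op": "send_rows", "data": {
  "rows": [
    {"hand":-1,"x":-0.0002,"y":-0.0005,"z":0,"yaw":0},
    {"hand":-1,"x":0,"y":0,"z":0,"yaw":0}
  ]
}}

```text
t: 10.97
tool_pos: [0.6485, -0.0661, 0.1051]
eef_rot: [0.0, 0.002, 1.0, 0.0]
wrist_force: [2.7, -1.0, -5.0]
finger_gap: 0.0201
grip_force: 20.0
```

>>> {"op": "send_rows", "data": {
  "rows": [
    {"hand":-1,"x":-0.0002,"y":-0.0005,"z":0,"yaw":0},
    {"hand":-1,"x":0,"y":0,"z":0,"yaw":0}
  ]
}}

```text
t: 11.13
tool_pos: [0.6481, -0.067, 0.1046]
eef_rot: [-0.0, 0.002, 1.0, -0.0]
wrist_force: [3.4, -0.8, -4.6]
finger_gap: 0.0207
grip_force: 20.0
```

The spring load is back on the gripper and it sank below ring height: the dog has entered the notch. Lower further.

>>> {"op": "send_rows", "data": {
  "rows": [
    {"hand":-1,"x":0.0002,"y":0.0004,"z":-0.001,"yaw":0},
    {"hand":-1,"x":0,"y":0,"z":-0.001,"yaw":0},
    {"hand":-1,"x":0,"y":0,"z":0,"yaw":0}
  ]
}}

```text
t: 11.38
tool_pos: [0.6482, -0.0667, 0.1026]
eef_rot: [-0.0, 0.002, 1.0, -0.0]
wrist_force: [2.0, -2.7, -5.0]
finger_gap: 0.0205
grip_force: 20.0
```

>>> {"op": "send_rows", "data": {
  "force": 3,
  "rows": [
    {"hand":-1,"x":0,"y":0,"z":0,"yaw":0},
    {"hand":-1,"x":0,"y":0,"z":0,"yaw":0},
    {"hand":-0.4,"x":0,"y":0,"z":0,"yaw":0},
    {"hand":-0.2,"x":0,"y":0,"z":0,"yaw":0},
    {"hand":0,"x":0,"y":0,"z":0,"yaw":0}
  ]
}}

```text
t: 11.8
tool_pos: [0.6487, -0.0661, 0.1038]
eef_rot: [0.0, 0.002, 1.0, 0.0]
wrist_force: [-0.5, -0.2, 0.6]
finger_gap: 0.0361
grip_force: 0.0
```

>>> {"op": "send_rows", "data": {
  "rows": [
    {"hand":0,"x":0,"y":0,"z":0,"yaw":0},
    {"hand":0,"x":0,"y":0,"z":0.02,"yaw":0},
    {"hand":0,"x":0,"y":0,"z":0.04,"yaw":0},
    {"hand":0,"x":0.005,"y":0.02,"z":0.035,"yaw":0},
    {"hand":0,"x":0.01,"y":0.025,"z":0.03,"yaw":0}
  ]
}}

```text
t: 12.22
tool_pos: [0.6633, -0.0226, 0.2313]
eef_rot: [0.001, 0.003, 1.0, -0.0]
wrist_force: [1.1, 0.2, 0.7]
finger_gap: 0.0461
grip_force: 0.0
```

>>> {"op": "send_rows", "data": {
  "rows": [
    {"hand":-0.2,"x":0,"y":0.01,"z":0.03,"yaw":0},
    {"hand":-0.2,"x":0,"y":0,"z":0,"yaw":0},
    {"hand":-0.2,"x":0,"y":0,"z":0,"yaw":0}
  ]
}}

```text
t: 12.47
tool_pos: [0.6643, -0.0105, 0.2606]
eef_rot: [0.002, 0.001, 1.0, -0.0]
wrist_force: [-0.3, -1.3, -0.8]
finger_gap: 0.0368
grip_force: 0.0
```

```bash
python3 - <<'E'
from h import *
o=get_obs();print(o["t"],o["tool_pos"],o["wrist_force"])
T=["red_cap","selector_tip","knob_centre"]
p,d,c=look("wrist",T); R=np.array(c["R"]);t=np.array(c["t"])
q=R@np.array([.6485,-.066,.129])+t; u,v=q[0]/q[2]*c["fx"]+c["cx"],q[1]/q[2]*c["fy"]+c["cy"]
print("knob top",u,v,[px(c,d,u+i,v+j).round(4) for i,j in((0,0),(3,0),(0,3),(-3,0))])
v0,u0=max(0,int(v)-80),max(0,int(u)-60)
w=cv2.resize(p[v0:v0+110,u0:u0+130],None,fx=3.4,fy=3.4,interpolation=cv2.INTER_CUBIC)
p2,d2,c2=look("side",T); s=cv2.resize(p2[175:265,265:365],(400,374),interpolation=cv2.INTER_CUBIC)
w=cv2.resize(w,(int(w.shape[1]*374/w.shape[0]),374)); o=np.hstack([w,s])[:, :800]; print(o.shape); cv2.imwrite("pics/w4.png",o)
E
```

```text
12.4667 [ 0.66425028 -0.01049179  0.2605561 ] [-0.32090801 -1.30615662 -0.78162588]
wrist red_cap 0.58 [ 0.673  -0.0782  0.0778]
wrist red_cap 0.5 [ 0.6451 -0.0703  0.1158]
wrist selector_tip 0.77 [ 0.6473 -0.0725  0.0953]
wrist knob_centre 0.67 [ 0.6507 -0.0717  0.1157]
knob top 195.96212126093513 171.51310324070678 [array([ 0.6492, -0.0667,  0.1255]), array([ 0.6493, -0.0636,  0.1254]), array([ 0.6524, -0.0668,  0.1255]), array([ 0.6489, -0.0695,  0.1269])]
side red_cap 0.58 [ 0.671  -0.076   0.0788]
side selector_tip 0.94 [ 0.6493 -0.0683  0.0998]
side knob_centre 0.52 [ 0.6481 -0.0655  0.1196]
(374, 800, 3)
```

View pics/w4.png

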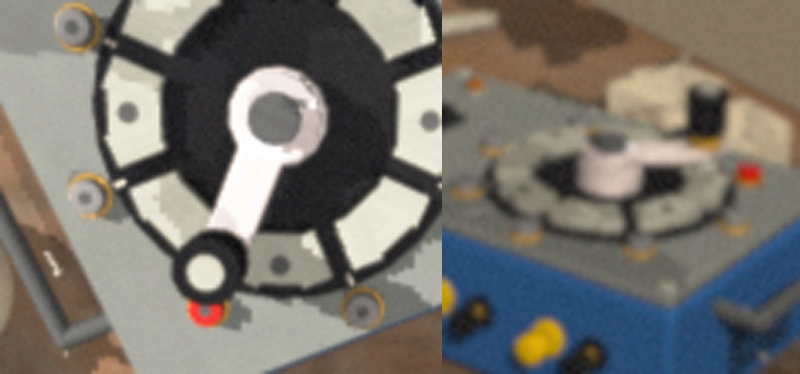

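The knob sits at the red cap's notch (left view) and its top reads 126 mm versus 133 mm before, a drop of the full 6–7 mm: locked home. Now the rocker's near end.

>>> {"op": "send_rows", "data": {
  "rows": [
    {"hand":-1,"x":-0.029,"y":0.018,"z":-0.01,"yaw":0},
    {"hand":-1,"x":-0.029,"y":0.018,"z":-0.01,"yaw":0},
    {"hand":-1,"x":-0.03,"y":0.018,"z":-0.01,"yaw":0},
    {"hand":-1,"x":-0.0295,"y":0.017,"z":-0.01,"yaw":0},
    {"hand":-1,"x":0,"y":0,"z":-0.03,"yaw":0}
  ]
}}

```text
t: 13.28
tool_pos: [0.5433, 0.0623, 0.1912]
eef_rot: [0.002, 0.001, 1.0, 0.001]
wrist_force: [2.0, -0.7, 0.5]
finger_gap: 0.0079
grip_force: 0.0
```

>>> {"op": "send_rows", "data": {
  "rows": [
    {"hand":-1,"x":0,"y":0,"z":-0.03,"yaw":0},
    {"hand":-1,"x":0,"y":0,"z":-0.03,"yaw":0},
    {"hand":-1,"x":0,"y":0,"z":-0.015,"yaw":0},
    {"hand":-1,"x":0,"y":0,"z":0,"yaw":0},
    {"hand":-1,"x":0,"y":0,"z":0,"yaw":0}
  ]
}}

```text
t: 13.7
tool_pos: [0.5457, 0.0595, 0.1127]
eef_rot: [-0.001, 0.002, 1.0, 0.0]
wrist_force: [-0.8, 0.4, 0.6]
finger_gap: 0.0007
grip_force: 0.0
```

>>> {"op": "send_rows", "data": {
  "rows": [
    {"hand":-1,"x":0.001,"y":0.001,"z":-0.01,"yaw":0},
    {"hand":-1,"x":0,"y":0,"z":-0.006,"yaw":0},
    {"hand":-1,"x":0,"y":0,"z":-0.002,"yaw":0},
    {"hand":-1,"x":0,"y":0,"z":-0.002,"yaw":0},
    {"hand":-1,"x":0,"y":0,"z":0,"yaw":0}
  ]
}}

```text
t: 14.12
tool_pos: [0.5468, 0.0605, 0.0932]
eef_rot: [-0.0, 0.002, 1.0, -0.0]
wrist_force: [-0.9, -0.1, 1.9]
finger_gap: 0.0006
grip_force: 0.6
```

>>> {"op": "send_rows", "data": {
  "rows": [
    {"hand":-1,"x":0,"y":0,"z":-0.002,"yaw":0},
    {"hand":-1,"x":0,"y":0,"z":-0.001,"yaw":0},
    {"hand":-1,"x":0,"y":0,"z":-0.001,"yaw":0},
    {"hand":-1,"x":0,"y":0,"z":0,"yaw":0}
  ]
}}

```text
t: 14.45
tool_pos: [0.547, 0.0607, 0.089]
eef_rot: [0.0, 0.002, 1.0, 0.0]
wrist_force: [-0.8, 0.1, 1.0]
finger_gap: 0.0007
grip_force: 0.7
```

>>> {"op": "send_rows", "data": {
  "rows": [
    {"hand":-1,"x":0,"y":0,"z":-0.001,"yaw":0},
    {"hand":-1,"x":0,"y":0,"z":-0.001,"yaw":0},
    {"hand":-1,"x":0,"y":0,"z":0,"yaw":0}
  ]
}}

```text
t: 14.7
tool_pos: [0.5471, 0.0607, 0.0884]
eef_rot: [0.0, 0.002, 1.0, -0.0]
wrist_force: [-4.9, -1.0, 12.4]
finger_gap: 0.0004
grip_force: 6.1
```

Firm stop reached. Retreat and verify.

>>> {"op": "send_rows", "data": {
  "rows": [
    {"hand":-1,"x":0,"y":0,"z":0.02,"yaw":0},
    {"hand":-1,"x":0,"y":0,"z":0.04,"yaw":0},
    {"hand":-1,"x":0.015,"y":-0.01,"z":0.035,"yaw":0},
    {"hand":-1,"x":0.028,"y":-0.016,"z":0.025,"yaw":0},
    {"hand":-1,"x":0.028,"y":-0.016,"z":0.025,"yaw":0}
  ]
}}

```text
t: 15.12
tool_pos: [0.6189, 0.0188, 0.2348]
eef_rot: [0.001, 0.001, 1.0, 0.0]
wrist_force: [1.3, 0.3, 0.8]
finger_gap: 0.0004
grip_force: 0.0
```

>>> {"op": "send_rows", "data": {
  "rows": [
    {"hand":-1,"x":0.028,"y":-0.016,"z":0.025,"yaw":0},
    {"hand":-1,"x":0,"y":0,"z":0.03,"yaw":0},
    {"hand":-1,"x":0,"y":0,"z":0,"yaw":0},
    {"hand":-1,"x":0,"y":0,"z":0,"yaw":0}
  ]
}}

```text
t: 15.45
tool_pos: [0.647, 0.0025, 0.2883]
eef_rot: [0.002, 0.002, 1.0, 0.0]
wrist_force: [0.1, 0.2, -0.8]
finger_gap: 0.0004
grip_force: 0.0
```

```bash
python3 - <<'E'
from h import *
o=get_obs();print(o["t"],o["tool_pos"],o["wrist_force"])
p,d,c=look("wrist",["knob_centre","swing_motor","run_capacitor","driver_green"],"w5.png")
R=np.array(c["R"]);t=np.array(c["t"])
def at(X):
    q=R@np.array(X)+t; return px(c,d,q[0]/q[2]*c["fx"]+c["cx"],q[1]/q[2]*c["fy"]+c["cy"])[2].round(4)
print("rocker",[at([.560+s*.927,.066+s*.375,.09]) for s in np.arange(-.018,.019,.006)],"knob",at([.6485,-.066,.129]),at([.6485,-.069,.129]),"panel",at([.62,.04,.08]))
E
```

```text
15.45 [0.64700238 0.00248327 0.28830043] [ 0.1068526   0.23995158 -0.81796312]
wrist knob_centre 0.87 [ 0.6486 -0.0685  0.1138]
wrist knob_centre 0.66 [ 0.6734 -0.2235 -0.0057]
wrist swing_motor 0.82 [ 0.6738 -0.2225 -0.0039]
wrist run_capacitor 0.62 [ 0.529   0.1749 -0.0046]
wrist driver_green 0.78 [ 0.4569 -0.06   -0.0028]
rocker [np.float64(0.0858), np.float64(0.0858), np.float64(0.0846), np.float64(0.0869), np.float64(0.089), np.float64(0.0912), np.float64(0.0896)] knob 0.127 0.1267 panel 0.078
```

View pics/w5.png

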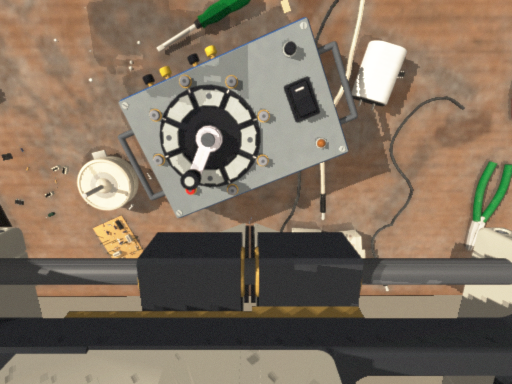

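The rocker at (302,100) has its white-bar end down (86 mm) and its far end raised (91 mm). The knob at (190,180) is home by the red cap, with its top at 127 mm against 128 expected, and the motor, capacitor and screwdriver are where they were. Handing in.

```bash
python3 -c "
from bench import *
print(job_done())"
```

```text
the job is handed in; nothing more can be done
None
```

The job is handed in: I switched the rocker off, carried the selector clockwise to the red cap and let its dog drop home in the notch, then switched the rocker back on, leaving the motor, capacitor and screwdriver where they were; the judge's result was not shown to me.

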